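# Seat a lens cell in the inspection camera's kinematic nest

## Task

Move the round lens cell from its rubber pad onto the two rails of the nest, flat, between the brass nose and the two steel pins, and let go of it. Then push the red tab of the nest's pusher slowly so that the nose nudges the cell home against both pins and stays pressing it there: the cell must end up clamped between the nose and both pins, firmly but gently (a few newtons at each contact; never more than 12 N, for the cell is fragile). Leave the pusher there by itself, touch nothing at the end, and leave the other things on the bench where they lie.

Things in the scene. Friction and masses are not known exactly. Their poses are not given: they have to be found in the camera images.
- lens_cell: lens cell to be seated: black round metal cell with a brass ring and a domed glass on top, 120 g nominal (about 95 to 155 g). Its rim, the part to grip and the part that the pins and nose touch, is 50 mm across and reaches from the underside up to 14 mm; above that 44 mm across up to 20 mm, glass dome to 25 mm. Origin at the centre of the underside, z up. It starts standing on the rubber pad
- rest_pad: fixed black rubber pad 80x80x5 mm that the cell starts on; origin at the centre of its underside
- nest: fixed nest: grey metal plate 190 (x) x 100 (y) x 12 (z) mm, origin at the centre of its underside, z up. Nest +x is the way the pusher moves: red pusher at the -x end, blue stop with two upright steel pins at the +x end. Two steel rails along x (x=-15 to +70 mm, at y=-14 and +14 mm) carry the cell; their tops are 16 mm above the bench. The pusher runs on the line y=0
- nest_seat (a point): nominal place of the seated cell's origin, on the rails at nest x=+35 mm; axes as the nest. The stop is set anew each time: the cell really comes home up to 10 mm short (-x) or beyond (+x), not measured, to be felt. The pins (8 mm across, tops 32 mm above the bench) stand nominally 14.5 mm ahead and 25 mm to either side. A cell set down 18 mm short is clear of pins and nose
- nose: the pusher's sprung brass nose, facing +x, flat, 18 mm wide, 23.5 mm above the bench. Origin on the bench under its line of travel, 24 mm ahead (+x) of its tip; free, the tip is at nest x=-24 mm plus the pusher's travel. Spring 6 N per mm, 4 mm, then solid. With the cell home, pushing the tab with the 7 N drag plus 4 to 6 N clamps well; each pin bears about 2/3 of the nose force
- pusher (a joint): travel of the pusher towards the pins, m: 0 fully back, 0.050 fully forward. It starts between 0 and 0.006. It slides stiffly (drag about 7 N) and stays where it is left
- push_face (a point): middle of the rear (-x) face of the pusher's red upright tab, where to push towards nest +x. 54 mm above the bench; the tab is 26 mm wide, 10 mm thick, its top 66.5 mm above the bench, its flat rear face clear down to 36 mm above the bench with free room behind it
- mouse: black computer mouse, 105x60x34 mm; origin at the centre of its underside; a bystander to leave alone
- kapton_roll: roll of amber film tape lying flat, 76 mm across, 12 high; origin at the centre of its underside; a bystander to leave alone
- tip_tin: small round white tin, 34 mm across, 16 high; origin at the centre of its underside; a bystander to leave alone
- screwdriver: green-handled screwdriver lying down, 124 mm long; origin at the centre of its underside; a bystander to leave alone
- tweezers: steel tweezers lying down, 123 mm long; origin at the centre of its underside; a bystander to leave alone
There are look-alikes about, which are no part of the job. Leave any purple look-alike of the lens_cell alone.

How it is judged (in metres and radians):
On the way, in this order (a step that is already met when the one before it is completed fails the run):
1. the cell stands flat on the rails between the nose and the pins, let go (z of lens_cell in the frame of nest_seat between -0.0015 and 0.0015 m and angle between lens_cell's own z axis and vertical below 0.04 rad and y of lens_cell in the frame of nest_seat between -0.015 and 0.015 m and x of lens_cell in the frame of nest_seat between -0.03 and 0.014 m and contact force between lens_cell and the fingers below 0.1 N and contact force between lens_cell and nest above 0.3 N), for 0.2 s.
2. the nose presses the cell against both pins, at least 2 N at each of the three (contact force between lens_cell and pin_left_c0 above 2 N and contact force between lens_cell and pin_right_c0 above 2 N and contact force between lens_cell and nose above 2 N and z of lens_cell in the frame of nest_seat between -0.0015 and 0.0015 m and angle between lens_cell's own z axis and vertical below 0.04 rad and y of lens_cell in the frame of nest_seat between -0.015 and 0.015 m and x of lens_cell in the frame of nest_seat between -0.03 and 0.014 m), for 0.2 s.
At the end, for the whole second after the job is handed in: the cell lies flat on the rails (tilt under 0.04 rad, height within 1.5 mm, from 30 mm short of to 14 mm beyond the seat point, within 15 mm of the centre line), at rest, with at least 2 N at the nose and at each of the two pins, the pusher standing still by itself (all of step 2 and linear speed of lens_cell below 0.01 m/s and velocity of joint pusher between -0.005 and 0.005 m/s); the robot touches nothing.
It fails at once if the cell is pressed against a pin or the nose with more than 12 N (contact force between lens_cell and pin_left_c0 above 12 N or contact force between lens_cell and pin_right_c0 above 12 N or contact force between lens_cell and nose above 12 N).
It fails at once if a bystander (mouse, tape roll, tin, screwdriver, tweezers) is moved by more than 20 mm (distance of any of mouse, kapton_roll, tip_tin, screwdriver, tweezers from where it was at the start of the episode above 0.02 m).
It also fails if it takes over 51 s, if anything falls off the work surface, if the arm or the gripper's body presses on something with over 40 N, if the wrist force passes 120 N, or if a joint passes its speed limit or range.

## Robot

A 6-joint arm with a two-finger parallel gripper is mounted at the origin on a cart in front of the work surface, level with it; the furniture and walls round the work are solid. World frame = base frame: x ahead of the robot, y to its left, z up, the work surface at z = 0. Lengths are in mm, angles in rad, forces in N, time in s.
With the tool pointing down it reaches from about 350 to 975 mm from the base axis. Payload 7.1 kg.
Tool frame: the origin (TCP) lies at the very end of the fingers, on their centre line; the grasp point (between the pads) lies 19 mm behind it; z points along the fingers, y is the line along which they close (so a half turn about z gives the same grasp; the last joint's range is limited). The gripper opens to 88 mm and grips with 3 to 60 N. Pads are 20 mm wide; open, the fingers measure 115 mm over their backs; the gripper's body (75 mm by 178 mm) begins 61 mm behind the grasp point.
Start: joints at [1.098, 0.423, 1.63, -0, 1.089, -0.019], TCP at [273.957, 561.74, 222.675] pointing down, gripper open.
Joint ranges: [-3, 3], [-0.9, 2.11], [0.09, 2.58], [-1.31, 4.45], [0.11, 2.69], [-2.54, 2.54]. Speed limits (rad/s): [2.39, 2.39, 3.01, 3.14, 3.14, 3.14].

## Interface

Orientations are given as a rotation vector (axis times angle).
In Python, from workcell import ctrl gives the robot as it stands. The module is installed in compiled form; this text tells all that it offers.
- The arm moves only by the shell command python3 -m inch 'ROWS'. ROWS is JSON, a list of rows, each a list of 7 numbers: the shift along the tool's x, y, z scaled (see below), then the turn, a rotation vector about the tool's x, y, z scaled (see below), then the closure, from -1 (fully open) to 1 (shut). In form: [[tx, ty, tz, wx, wy, wz, hand], ...]. A call has 1 to 10 rows; each row is the pose to reach, as a shift and turn from the pose commanded when the call began, along the tool's axes at that moment; what a row does not reach only later rows make up. The controller multiplies each number of a shift by 0.15 m and each number of a turn by pi/4 rad. A row lasts 1/8 s, in which the tool goes at most 62.5 mm and 10.7 degrees, less where a joint would pass 70% of its speed; a pose out of reach is approached as far as the arm can. A call with a number of a shift or a turn outside -1 to 1 is refused whole. A call with a gripper value outside its range is refused whole. The fingers move at their own pace and stop on an object; the grip force is fixed at half the most. Time passes only in rows, so rows that repeat a pose let the fingers close. It gives the time, the measured TCP pose, the force, the opening and the grip force at its end, in the units of the state.
- ctrl.get_obs(): the state, without advancing time (a new reading comes with each control period).
- ctrl.get_image(name): name is "side" or "top" or "wrist"; returns the picture (400x640x3 uint8, red, green, blue); there is no depth.
- ctrl.camera_params(name): a dict with "vfov" (degrees; the focal length in pixels is half the picture's height over the tangent of half this angle, whatever the lens; pixels are square), "cx", "cy" (the principal point, pixels), "distortion" ([k1, k2, p1, p2, k3] as OpenCV has them; the pictures are not rectified), "eye" and "attitude" of the camera in the world; the wrist camera has in their place "tool_from_camera" (4x4, takes a point from camera to tool coordinates, whose origin is the TCP and whose axes are the flange's). Camera axes: x right, y up, looking along -z (the intrinsics and any distortion apply to the point x, -y, -z); pixel columns grow to the right and rows downward; lengths in mm; the calibration is good to about 2 mm. A picture is of the moment at which its call begins: read the wrist's pose just before it. camera_params takes no time and is no camera call.
- ctrl.close_job(): hands the job in; it is judged then, once.
The state is a dict: "t": time; "qpos": joint angles; "qvel": joint speeds; "joint_torque": joint torques, N m; "ee_pos": TCP position; "orientation": TCP orientation; "ft_force": force on the tool from outside, world axes, zero at the start; "moment": the same for the moment, N m; "width": finger opening in mm; "grasp_force": force on a finger pad.
Only numpy, scipy, OpenCV 4.12 (cv2) and the standard library are available. Lean on these libraries where they do the work, as an engineer would, in place of code of your own. Each camera call takes 0.05 s, during which the arm holds its last target. There are 200 camera calls.

## Working session

There is one attempt and no reset: what is moved stays moved. The work goes in short steps, Python scripts to look and compute and a shell command to move; the robot and the scene stay as the last step left them, time stands still between calls to the robot, and variables do not carry over. Pictures are saved under pics/ and viewed, at most 10 in all, crops included, and the job is handed in when it is done.

```bash
mkdir -p pics
cat > h.py <<'E'
import numpy as np, cv2
from scipy.spatial.transform import Rotation as R
from workcell import ctrl
def cam(name,obs=None):
    p=ctrl.camera_params(name)
    f=200/np.tan(np.radians(p['vfov'])/2)
    K=np.array([[f,0,p['cx']],[0,f,p['cy']],[0,0,1]]);D=np.array(p['distortion'],float)
    if 'tool_from_camera' in p:
        T=np.array(p['tool_from_camera']);Rt=R.from_rotvec(obs['orientation']).as_matrix()
        return K,D,Rt@T[:3,:3],Rt@T[:3,3]+np.array(obs['ee_pos'])
    a=np.array(p['attitude'],float)
    M=a if a.shape==(3,3) else R.from_rotvec(a).as_matrix()
    return K,D,M,np.array(p['eye'],float)
def ray(c,px):
    K,D,M,e=c
    u=cv2.undistortPoints(np.array(px,float).reshape(-1,1,2),K,D).reshape(-1,2)
    return np.c_[u[:,0],-u[:,1],-np.ones(len(u))]@M.T
def onz(c,px,z):
    d=ray(c,px);return c[3]+d*((z-c[3][2])/d[:,2])[:,None]
def proj(c,P):
    K,D,M,e=c
    q=(np.atleast_2d(P)-e)@M*[1,-1,-1]
    return cv2.projectPoints(q,np.zeros(3),np.zeros(3),K,D)[0].reshape(-1,2)
def tri(cs,pxs):
    A=np.zeros((3,3));b=np.zeros(3)
    for c,p in zip(cs,pxs):
        d=ray(c,[p])[0];d/=np.linalg.norm(d);Q=np.eye(3)-np.outer(d,d);A+=Q;b+=Q@c[3]
    return np.linalg.solve(A,b)
def shot(name,fn):
    im=ctrl.get_image(name);cv2.imwrite('pics/'+fn,im[:,:,::-1]);return im
E
python3 - <<'E'
from h import *
o=ctrl.get_obs();print(o)
for n in('top','side','wrist'):
    print(n,ctrl.camera_params(n));shot(n,n+'0.png')
E
```

```text
{'t': 0.0, 'qpos': array([ 1.09798857e+00,  4.23832147e-01,  1.63070266e+00,  1.82931509e-06,
        1.08856391e+00, -1.89869602e-02]), 'qvel': array([-0.00126039, -0.0001634 , -0.00059995, -0.00071967, -0.0001946 ,
        0.00105665]), 'joint_torque': array([-2.96428167e-03, -5.44627869e+01, -2.73667163e+01,  6.42909086e-02,
        2.28904327e-02, -1.15188604e-04]), 'ee_pos': array([273.71793173, 561.25725587, 221.90214012]), 'orientation': array([-7.06676724e-01, -3.06070154e+00,  2.29366973e-03]), 'ft_force': array([-0.21076648,  0.03167897, -0.42738405]), 'moment': array([-0.01561001, -0.0128868 , -0.00994622]), 'grasp_force': 0.0, 'width': 87.95448972393613}
top {'vfov': 50.569998401088895, 'cx': 322.6609514652824, 'cy': 202.18489539240855, 'distortion': array([0.0150419, 0.       , 0.       , 0.       , 0.       ]), 'eye': array([ 325.90925614,   93.80878905, 1098.00637961]), 'attitude': array([ 0.09948576, -0.10066868, -1.57623435])}
side {'vfov': 44.53228114174838, 'cx': 323.2001474546828, 'cy': 200.22667822340395, 'distortion': array([-0.07436017,  0.        ,  0.        ,  0.        ,  0.        ]), 'eye': array([  61.74575736, -971.24116603,  794.55149584]), 'attitude': array([ 0.98848056, -0.1941145 , -0.31501085])}
wrist {'vfov': 69.37696688175006, 'cx': 314.19220546672364, 'cy': 203.38017769635144, 'distortion': array([-0.0022308,  0.       ,  0.       ,  0.       ,  0.       ]), 'tool_from_camera': array([[-7.37324969e-04,  9.62395212e-01,  2.71652190e-01,
         7.46894715e+01],
       [ 9.99999090e-01,  1.01659228e-03, -8.87308320e-04,
         5.14300654e-01],
       [-1.13010080e-03,  2.71651289e-01, -9.62395085e-01,
        -1.61992706e+02],
       [ 0.00000000e+00,  0.00000000e+00,  0.00000000e+00,
         1.00000000e+00]])}
```

View pics/top0.png

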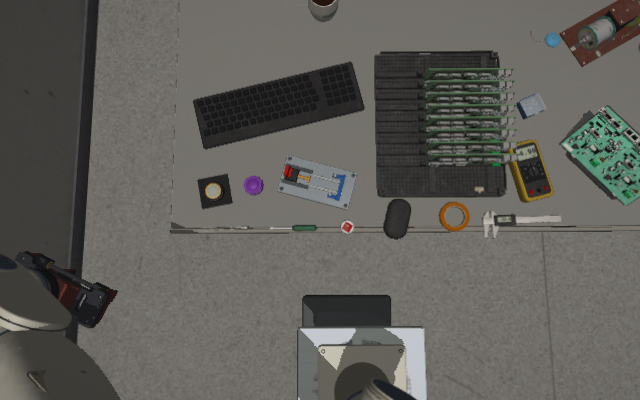

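View pics/side0.png

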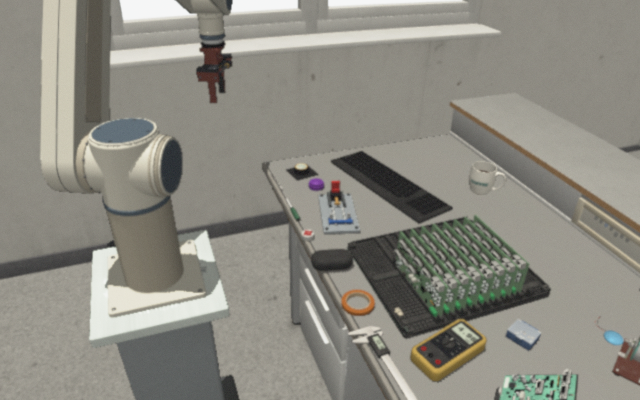

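The top view shows the cell on its pad at about (214,191), with the purple decoy at (253,185). The nest is centred near (317,182), its red tab at (289,172) and its blue stop at (340,187). The side view shows the cell at (302,168) and the tab at (336,186).

Run:
```python
from h import *
im=cv2.imread('pics/top0.png');c=cam('top');s=cam('side')
print('cell',onz(c,[[213.5,191]],25), 'side', onz(s,[[302,167]],25),'tri',tri([c,s],[(213.5,190.5),(302,167)]))
hsv=cv2.cvtColor(im,cv2.COLOR_BGR2HSV);roi=np.zeros(im.shape[:2],np.uint8);roi[150:215,270:365]=1
red=((hsv[...,0]<8)|(hsv[...,0]>172))&(hsv[...,1]>150)&(hsv[...,2]>80)&(roi>0)
blue=(abs(hsv[...,0].astype(int)-110)<12)&(hsv[...,1]>130)&(roi>0)
for n,m,z in(('red',red,66),('blue',blue,25)):
    y,x=np.nonzero(m);p=(x.mean(),y.mean());print(n,len(x),p,onz(c,[p],z))
cv2.imwrite('pics/cropA.png',np.hstack([cv2.resize(im[150:220,190:270],None,fx=5,fy=6),cv2.resize(im[150:220,270:365],None,fx=4,fy=6)]))
```

```text
cell [[494.28636265 371.78136751  25.        ]] side [[497.80738435 366.39835125  25.        ]] tri [497.83147727 372.21218944  21.77941594]
red 58 (np.float64(287.63793103448273), np.float64(171.18965517241378)) [[536.16564318 178.77029587  66.        ]]
blue 118 (np.float64(338.6271186440678), np.float64(187.28813559322035)) [[501.46963015  51.18844594  25.        ]]
```

View pics/cropA.png

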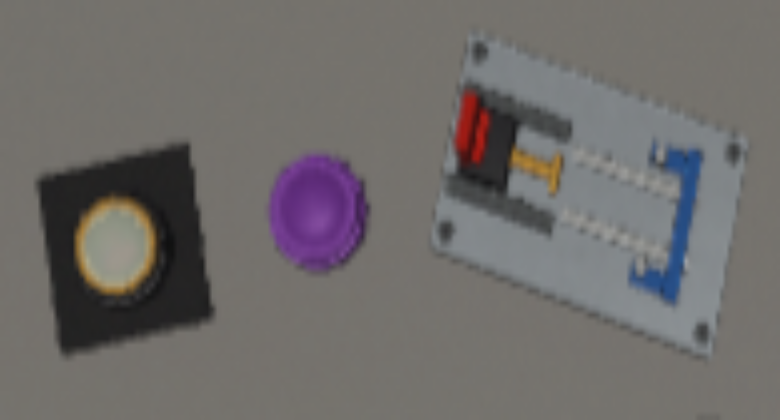

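The crop shows the cell centred about 3/4 of the way down its pad image, and the nest's +x pointing to image right and slightly down (world angle about −105°). I'll move the wrist camera over the cell, turning the fingers' closing line onto nest y.

```bash
cat >> h.py <<'E'
def plan(pos,th,n=1):
    "print shift/turn in command units from measured pose to pos (mm), tool x at world angle th (deg), tool down"
    o=ctrl.get_obs();M=R.from_rotvec(o['orientation']).as_matrix()
    x=np.array([np.cos(np.radians(th)),np.sin(np.radians(th)),0]);z=np.array([0,0,-1.]);T=np.c_[x,np.cross(z,x),z]
    d=M.T@(np.array(pos)-o['ee_pos'])/150;w=R.from_matrix(M.T@T).as_rotvec()/(np.pi/4)
    print('shift',d.round(4),'turn',w.round(4),'at',np.round(o['ee_pos'],1),'t',round(o['t'],2),'F',np.round(o['ft_force'],2),'w',round(o['width'],1),'g',round(o['grasp_force'],1))
E
python3 -c "
from h import *
plan((497,372,150),75)"
```

```text
shift [-1.8911 -0.4818  0.481 ] turn [-1.3000e-03  1.0000e-03  1.7555e+00] at [273.8 561.4 222.1] t 0.15 F [-0.08  0.35  0.15] w 87.7 g 0.0
```

```bash
python3 -m inch '[[-0.3,-0.08,0.1,0,0,0.2,-1],[-0.6,-0.16,0.1,0,0,0.4,-1],[-0.9,-0.24,0.1,0,0,0.6,-1],[-0.95,-0.24,0.1,0,0,0.8,-1],[-0.95,-0.24,0.1,0,0,0.9,-1]]'; python3 -c "
from h import *
plan((497,372,150),75)"
```

```text
t: 0.78
ee_pos: [387.1, 466.0, 207.4]
orientation: [-1.73, -2.623, 0.001]
ft_force: [-0.3, -0.9, 0.3]
width: 87.8
grasp_force: 0.0
shift [-0.8646  0.4266  0.3827] turn [-4.000e-04  5.000e-04  8.488e-01] at [387.1 466.  207.4] t 0.78 F [-0.3  -0.89  0.33] w 87.8 g 0.0
```

```bash
python3 -m inch '[[-0.3,0.14,0.12,0,0,0.2,-1],[-0.6,0.28,0.25,0,0,0.4,-1],[-0.865,0.42,0.38,0,0,0.6,-1],[-0.865,0.427,0.383,0,0,0.8,-1],[-0.865,0.427,0.383,0,0,0.849,-1],[-0.865,0.427,0.383,0,0,0.849,-1]]'
python3 - <<'E'
from h import *
import json
o=ctrl.get_obs();shot('wrist','w1.png');json.dump({k:list(o[k]) for k in('ee_pos','orientation')},open('w1.json','w'))
plan((515,205,170),75)
E
```

```text
t: 1.52
ee_pos: [496.7, 373.2, 149.8]
orientation: [-2.487, -1.919, 0.001]
ft_force: [-0.4, 0.6, 0.3]
width: 87.8
grasp_force: 0.0
shift [-1.0548  0.4023 -0.133 ] turn [-0.0003  0.0005  0.0077] at [496.6 373.3 150. ] t 1.57 F [ 0.24 -1.13 -0.17] w 88.0 g 0.0
```

View pics/w1.png

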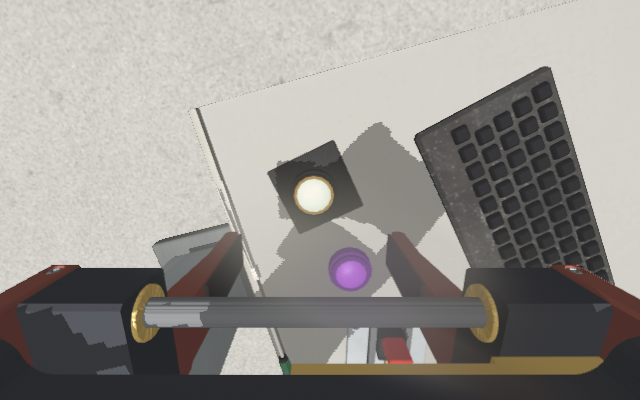

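The wrist view shows the cell at about (314,196) on its pad and the decoy at (350,270). The gripper hides the lower third, so for the nest I'll stand the TCP over its stop end.

```bash
python3 -m inch '[[-0.4,0.12,-0.1,0,0,0.007,-1],[-0.8,0.24,-0.12,0,0,0.007,-1],[-0.99,0.4,-0.133,0,0,0.007,-1],[-0.99,0.4,-0.133,0,0,0.007,-1]]'
python3 - <<'E'
from h import *
plan((490,40,170),75)
E
```

```text
t: 2.08
ee_pos: [517.8, 212.8, 170.7]
orientation: [2.495, 1.909, 0.001]
ft_force: [0.5, 0.3, 0.8]
width: 87.7
grasp_force: 0.0
shift [-1.1605  0.1222  0.0041] turn [ 0.001  -0.0004 -0.0035] at [517.8 212.8 170.7] t 2.08 F [0.47 0.33 0.76] w 87.7 g 0.0
```

```bash
python3 -m inch '[[-0.4,0.12,0,0,0,0,-1],[-0.8,0.4,0,0,0,0,-1],[-1,0.4,0,0,0,0,-1],[-1,0.4,0,0,0,0,-1],[-1,0.4,0,0,0,0,-1]]'
python3 - <<'E'
from h import *
import json
o=ctrl.get_obs();shot('wrist','w2.png');json.dump({k:list(o[k]) for k in('ee_pos','orientation')},open('w2.json','w'))
plan((515,205,170),75)
E
python3 -m inch '[[0,-0.4,0,0,0,0,-1],[-0.1,-0.6,0.1,0,0,0,-1],[-0.1,-0.6,0.2,0,0,0,-1],[-0.1,-0.6,0.2,0,0,0,-1]]'
python3 - <<'E'
from h import *
import json
o=ctrl.get_obs();shot('wrist','w3.png');json.dump({k:list(o[k]) for k in('ee_pos','orientation')},open('w3.json','w'))
a=cv2.imread('pics/w2.png');b=cv2.imread('pics/w3.png');cv2.imwrite('pics/w23.png',np.vstack([a[0:300],b[0:300]])[:, :])
E
```

```text
t: 2.7
ee_pos: [536.2, 55.4, 170.2]
orientation: [-2.492, -1.913, -0.0]
ft_force: [0.1, 0.4, -0.0]
width: 87.7
grasp_force: 0.0
shift [ 0.9257 -0.3932  0.0014] turn [-0.     -0.0004  0.0015] at [536.2  55.6 170.2] t 2.75 F [-0.07  0.35  0.87] w 88.0 g 0.0
t: 3.25
ee_pos: [445.7, 63.9, 139.6]
orientation: [-2.491, -1.914, 0.001]
ft_force: [-0.6, -0.1, -0.0]
width: 88.2
grasp_force: 0.0
```

View pics/w23.png

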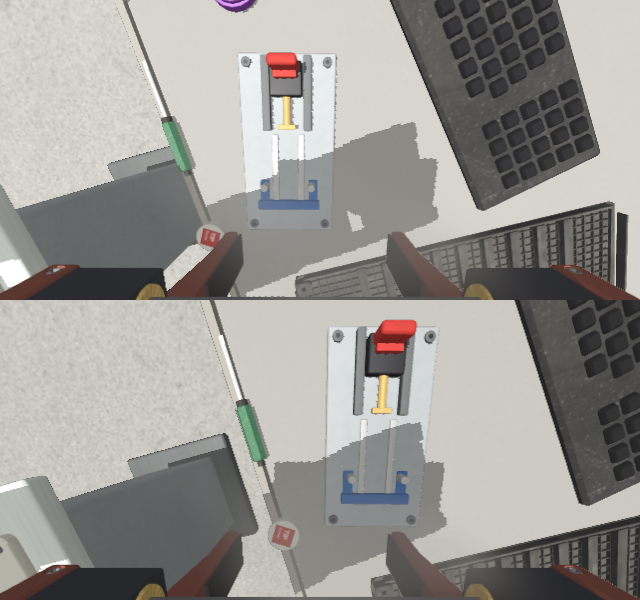

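Both views show the nest squarely. The w2/w3 features are:

| Feature | w2 | w3 |
|---|---|---|
| Corner screws | (246,62), (327,62), (254,223), (324,224) | (338,36), (431,37), (333,219), (411,220) |
| Pins | (265,187), (312,186) | (350,180), (402,180) |
| Nose front | (288,128) | (382,112) |
| Tab top | (281,57) | (399,27) |

Run:
```python
from h import *
import json
O=[json.load(open(f'w{i}.json')) for i in(1,2,3)]
C=[cam('wrist',o) for o in O];I=[cv2.imread(f'pics/w{i}.png') for i in(1,2,3)]
def dark(im,p,r=7):
    g=cv2.cvtColor(im,cv2.COLOR_BGR2GRAY).astype(float);x,y=p
    w=g[y-r:y+r+1,x-r:x+r+1];wt=np.clip(np.median(w)-25-w,0,None);Y,X=np.mgrid[-r:r+1,-r:r+1]
    return x+(wt*X).sum()/wt.sum(),y+(wt*Y).sum()/wt.sum()
s2=[(246,62),(327,62),(254,223),(324,224)];s3=[(338,36),(431,37),(333,219),(411,220)]
S=[]
for a,b in zip(s2,s3):
    pa,pb=dark(I[1],a),dark(I[2],b);P=tri(C[1:],[pa,pb]);S.append(P)
    print('screw',np.round(pa,1),np.round(pb,1),P.round(1),'plane12',onz(C[1],[pa],12)[0].round(1),onz(C[2],[pb],12)[0].round(1))
S=np.array(S);ax=(S[2]+S[3]-S[0]-S[1])/2;th=np.degrees(np.arctan2(ax[1],ax[0]));print('centre',S.mean(0),'len',np.linalg.norm(ax[:2]),'ang',th)
u=ax[:2]/np.linalg.norm(ax[:2]);v=np.array([-u[1],u[0]]);c0=S.mean(0)[:2]
for n,a,b in(('pinL',(265,187),(350,180)),('pinR',(312,186),(402,180)),('nose',(288,128.5),(382,112.5))):
    P=tri(C[1:],[a,b]);print(n,P.round(1),'nest',((P[:2]-c0)@u).round(1),((P[:2]-c0)@v).round(1))
# tab: red mask, bright top
for k in(1,2):
    h=cv2.cvtColor(I[k],cv2.COLOR_BGR2HSV);m=((h[...,0]<8)|(h[...,0]>172))&(h[...,1]>120)&(h[...,2]>150);m[90:]=0
    y,x=np.nonzero(m);r0=y.min();print('tab',x.min(),x.max(),r0,y.max(), 'rear top edge',[ (np.mean(x[y==r]),(y==r).sum()) for r in (r0+1,r0+3,r0+6)])
    t=onz(C[k],[[x[y<=r0+5].min(),r0+3],[x[y<=r0+5].max(),r0+3],[np.mean(x[y<=r0+5]),r0]],66.5)[:,:2];print(((t-c0)@u).round(1),((t-c0)@v).round(1))
# cell
h=cv2.cvtColor(I[0],cv2.COLOR_BGR2HSV);m=np.zeros(h.shape[:2],np.uint8);m[165:230,285:345]=(h[165:230,285:345,2]>130)
cs,_=cv2.findContours(m,cv2.RETR_EXTERNAL,cv2.CHAIN_APPROX_NONE);k=max(cs,key=cv2.contourArea);e=cv2.fitEllipse(k);print('cell',e)
for z in(20,22,25,28):print(z,onz(C[0],[e[0]],z)[0].round(1))
p=onz(C[0],[[e[0][0]-e[1][0]/2,e[0][1]],[e[0][0]+e[1][0]/2,e[0][1]]],25);print(np.linalg.norm(p[0]-p[1]))
```

```text
screw [246.   61.6] [337.5  36.8] [504.  202.5  11.9] plane12 [504.  202.7  12. ] [504.  202.2  12. ]
screw [327.   62.3] [429.2  37.8] [583.  180.4  12.5] plane12 [583.1 180.9  12. ] [583.2 180.2  12. ]
screw [253.9 222.9] [332.7 218.9] [458.2  37.   14.2] plane12 [457.5  36.3  12. ] [458.2  36.2  12. ]
screw [324.3 223.2] [410.5 219.2] [537.3  15.1  13.3] plane12 [537.2  14.5  12. ] [537.6  14.6  12. ]
centre [520.62634893 108.73342632  13.00988684] len 171.64723205563232 ang -105.45988563689998
pinL [484.9  74.6  20. ] nest 42.4 -25.4
pinR [535.1  61.4  18.1] nest 41.8 26.6
nose [527.4 128.6  22.2] nest -21.0 1.3
tab 266 296 53 76 rear top edge [(np.float64(280.5), np.int64(28)), (np.float64(280.5), np.int64(30)), (np.float64(281.0), np.int64(31))]
[-80.6 -80.8 -83. ] [-12.3  12.   -0.1]
tab 376 415 20 50 rear top edge [(np.float64(399.0), np.int64(33)), (np.float64(398.5), np.int64(34)), (np.float64(398.0), np.int64(35))]
[-80.9 -81.1 -82.9] [-13.7  10.8  -1.3]
cell ((313.4285583496094, 194.93479919433594), (37.468910217285156, 38.978759765625), 90.00164031982422)
20 [496.1 375.3  20. ]
22 [496.2 375.8  22. ]
25 [496.4 376.5  25. ]
28 [496.6 377.2  28. ]
38.325169720381595
```

```bash
python3 -m inch '[[0.4,0,0,0,0,0,-1],[0.8,0,0,0,0,0,-1],[1,0.01,0,0,0,0,-1],[1,0.01,0,0,0,0,-1]]'
python3 - <<'E'
from h import *
plan((496.3,376,75),74.54)
E
```

```text
t: 3.8
ee_pos: [487.5, 209.9, 140.6]
orientation: [2.49, 1.915, 0.003]
ft_force: [0.8, -0.3, -0.7]
width: 87.6
grasp_force: 0.0
shift [ 1.0848 -0.2277  0.4383] turn [ 0.0022 -0.0018  0.0134] at [487.5 209.9 140.6] t 3.8 F [ 0.85 -0.33 -0.74] w 87.6 g 0.0
```

```bash
python3 -m inch '[[0.4,-0.1,0,0,0,0.0134,-1],[0.8,-0.2,0.1,0,0,0.0134,-1],[1,-0.228,0.3,0,0,0.0134,-1],[1,-0.228,0.43,0,0,0.0134,-1],[1,-0.228,0.43,0,0,0.0134,-1],[1,-0.228,0.43,0,0,0.0134,-1]]'
python3 - <<'E'
from h import *
import json
o=ctrl.get_obs();I=shot('wrist','w4.png')[:,:,::-1];c4=cam('wrist',o);c1=cam('wrist',json.load(open('w1.json')))
m=np.zeros(I.shape[:2],np.uint8);m[100:280,230:400]=cv2.cvtColor(I,cv2.COLOR_BGR2HSV)[100:280,230:400,2]>130
cs,_=cv2.findContours(m,cv2.RETR_EXTERNAL,cv2.CHAIN_APPROX_NONE)
for k in sorted(cs,key=cv2.contourArea)[-4:]:
    e=cv2.fitEllipse(k);P=tri([c1,c4],[(313.43,194.93),e[0]]);print(np.round(np.r_[e[0],e[1]],1),P.round(1),onz(c4,[e[0]],25)[0].round(1),onz(c4,[e[0]],20)[0].round(1))
plan((496.3,376,75),74.54)
E
```

```text
t: 4.55
ee_pos: [492.0, 359.9, 76.3]
orientation: [2.504, 1.897, 0.0]
ft_force: [0.5, -0.4, -0.2]
width: 88.0
grasp_force: 0.0
[363.7 284.1  19.7  37.5] [511.3 426.3 229.5] [516.5 296.   25. ] [516.6 292.8  20. ]
[313.7 185.5 191.8 208.6] [519.4 457.5 360.2] [499.3 387.9  25. ] [499.  386.9  20. ]
shift [ 0.1088 -0.0023  0.0114] turn [ 0.0009 -0.0008 -0.0056] at [492.2 360.2  76.7] t 4.6 F [0.33 0.1  0.24] w 88.4 g 0.0
```

View pics/w4.png

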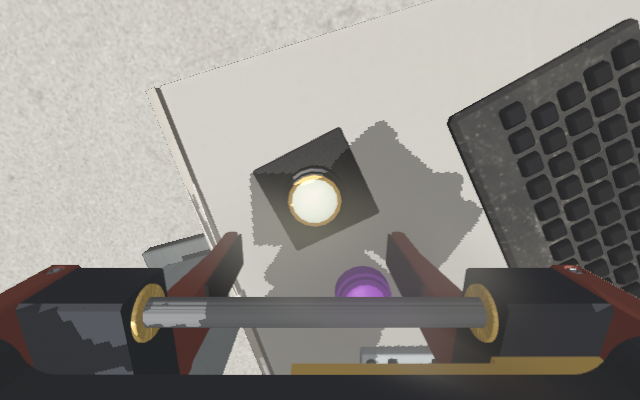

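The closer view shows the cell's brass ring centred at about (314.5,201), spanning x 288–341. I'll triangulate it within a tight box.

Run:
```python
from h import *
import json
o=ctrl.get_obs();I=cv2.imread('pics/w4.png');c4=cam('wrist',o);c1=cam('wrist',json.load(open('w1.json')))
m=np.zeros(I.shape[:2],np.uint8);m[176:230,284:346]=cv2.cvtColor(I,cv2.COLOR_BGR2HSV)[176:230,284:346,2]>130
cs,_=cv2.findContours(m,cv2.RETR_EXTERNAL,cv2.CHAIN_APPROX_NONE)
k=max(cs,key=cv2.contourArea);k=k[k[:,0,1]>192];e=cv2.fitEllipse(k)
P=tri([c1,c4],[(313.43,194.93),e[0]]);print(np.round(np.r_[e[0],e[1]],1),P.round(1));p=P*1
for z in(20,22):
    q=onz(c4,[e[0]],z)[0];print(z,q.round(1),onz(c1,[(313.43,194.93)],z)[0].round(1))
plan((496.3,375.5,7.5),74.54)
```

```text
[314.3 200.9  49.5  52.3] [496.3 375.6  21.3]
20 [496.3 375.2  20. ] [496.1 375.3  20. ]
22 [496.5 375.7  22. ] [496.2 375.8  22. ]
shift [ 0.1053 -0.0017  0.4614] turn [ 0.0009 -0.0008 -0.0056] at [492.2 360.2  76.7] t 4.6 F [0.33 0.1  0.24] w 88.4 g 0.0
```

```bash
python3 -m inch '[[0.11,-0.002,0.1,0,0,-0.0056,-1],[0.11,-0.002,0.25,0,0,-0.0056,-1],[0.11,-0.002,0.38,0,0,-0.0056,-1],[0.11,-0.002,0.456,0,0,-0.0056,-1],[0.11,-0.002,0.456,0,0,-0.0056,-1]]'
python3 - <<'E'
from h import *
plan((496.4,376.2,8),74.54)
E
```

```text
t: 5.22
ee_pos: [495.5, 377.2, 6.4]
orientation: [-2.499, -1.904, 0.001]
ft_force: [-0.8, -0.6, -0.2]
width: 87.9
grasp_force: 0.0
shift [-0.0046  0.0078 -0.0108] turn [-0.0007  0.0009  0.002 ] at [495.5 377.2   6.4] t 5.22 F [-0.79 -0.56 -0.15] w 87.9 g 0.0
```

```bash
python3 -m inch '[[-0.004,0.007,-0.01,0,0,0,-1],[-0.004,0.007,-0.01,0,0,0,0],[-0.004,0.007,-0.01,0,0,0,0.5],[-0.004,0.007,-0.01,0,0,0,1],[-0.004,0.007,-0.01,0,0,0,1],[-0.004,0.007,-0.01,0,0,0,1],[-0.004,0.007,-0.01,0,0,0,1]]'
python3 - <<'E'
from h import *
plan((496.4,376.2,100),74.54)
E
```

```text
t: 6.1
ee_pos: [496.5, 376.4, 8.8]
orientation: [2.499, 1.904, 0.0]
ft_force: [-0.0, 0.4, 0.1]
width: 48.4
grasp_force: 30.0
shift [-1.300e-03 -4.000e-04 -6.077e-01] turn [ 0.     -0.0001  0.002 ] at [496.5 376.4   8.8] t 6.1 F [-0.    0.36  0.14] w 48.4 g 30.0
```

```bash
python3 -m inch '[[0,0,-0.1,0,0,0,1],[0,0,-0.35,0,0,0,1],[0,0,-0.6,0,0,0,1],[0,0,-0.6,0,0,0,1]]'
python3 - <<'E'
from h import *
o=ctrl.get_obs();shot('wrist','w5.png')
plan((516.6,93.9,100),74.54)
I=cv2.imread('pics/w5.png');c=cam('wrist',o);M=R.from_rotvec(o['orientation']).as_matrix()
p=proj(c,[o['ee_pos']+M@np.array([0,0,-16.]) ,o['ee_pos']+M@np.array([22,0,-16.])]);print(p.round(1))
E
```

```text
t: 6.6
ee_pos: [498.4, 377.8, 102.6]
orientation: [2.498, 1.904, 0.01]
ft_force: [0.1, -1.1, -1.7]
width: 48.3
grasp_force: 30.0
shift [-1.7849e+00  6.2450e-01  2.0000e-04] turn [ 0.0025 -0.0032  0.0019] at [497.3 376.9 100.5] t 6.65 F [ 0.18 -0.11 -0.92] w 48.5 g 30.0
[[314.5 262.1]
 [314.5 224.8]]
```

View pics/w5.png

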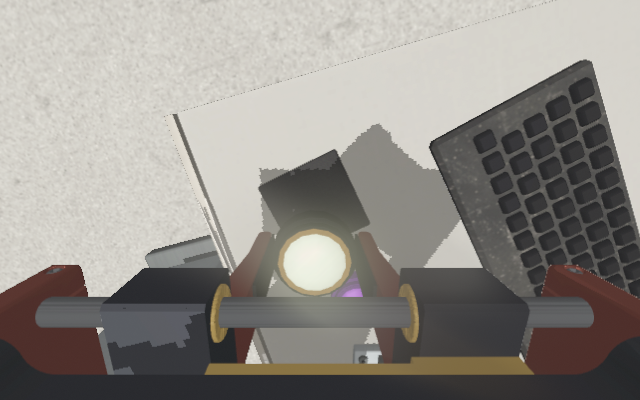

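The cell is held centred: its ring is at (315,262), where I predicted (314.5,262.1). Next I carry it over the nest.

```bash
python3 -m inch '[[-0.2,0.07,0,0,0,0.002,1],[-0.55,0.19,0,0,0,0.002,1],[-0.9,0.31,0,0,0,0.002,1],[-0.98,0.35,0,0,0,0.002,1],[-0.98,0.35,0,0,0,0.002,1]]'
python3 - <<'E'
from h import *
plan((516.6,93.9,60),74.54)
E
```

```text
t: 7.28
ee_pos: [508.0, 220.1, 98.1]
orientation: [-2.501, -1.9, 0.002]
ft_force: [0.0, -0.1, -2.3]
width: 48.3
grasp_force: 30.0
shift [-0.7952  0.2812  0.254 ] turn [-0.0013  0.0007 -0.0024] at [508.  220.1  98.1] t 7.28 F [ 0.01 -0.08 -2.26] w 48.3 g 30.0
```

```bash
python3 -m inch '[[-0.25,0.09,0,0,0,-0.002,1],[-0.6,0.2,0,0,0,-0.002,1],[-0.79,0.281,0.1,0,0,-0.002,1],[-0.795,0.281,0.25,0,0,-0.002,1],[-0.795,0.281,0.25,0,0,-0.002,1],[-0.795,0.281,0.25,0,0,-0.002,1]]'
python3 - <<'E'
from h import *
plan((516.6,93.9,24),74.54)
E
```

```text
t: 8.02
ee_pos: [517.4, 95.7, 61.5]
orientation: [2.497, 1.906, 0.001]
ft_force: [-0.2, 0.1, -1.8]
width: 48.7
grasp_force: 30.0
shift [-0.0133 -0.0021  0.2502] turn [ 0.0004 -0.0003  0.0039] at [517.4  95.7  61.5] t 8.03 F [-0.17  0.15 -1.75] w 48.7 g 30.0
```

```bash
python3 -m inch '[[-0.006,-0.002,0.08,0,0,0.003,1],[-0.009,-0.002,0.18,0,0,0.003,1],[-0.009,-0.002,0.245,0,0,0.003,1],[-0.009,-0.002,0.245,0,0,0.003,1],[-0.009,-0.002,0.245,0,0,0.003,1]]'
python3 - <<'E'
from h import *
plan((516.6,93.9,20),74.54)
E
```

```text
t: 8.65
ee_pos: [516.4, 93.3, 24.5]
orientation: [-2.501, -1.901, 0.0]
ft_force: [-0.2, 1.0, -1.1]
width: 48.3
grasp_force: 30.0
shift [ 0.0045 -0.      0.0298] turn [-0.0001  0.     -0.0013] at [516.4  93.3  24.5] t 8.65 F [-0.23  1.03 -1.07] w 48.3 g 30.0
```

Feel for the rails: down in small steps.

```bash
python3 -m inch '[[0,0,0.01,0,0,0,1],[0,0,0.02,0,0,0,1],[0,0,0.024,0,0,0,1],[0,0,0.024,0,0,0,1]]'; python3 -m inch '[[0,0,0.004,0,0,0,1],[0,0,0.004,0,0,0,1],[0,0,0.004,0,0,0,1]]';python3 -m inch '[[0,0,0.004,0,0,0,1],[0,0,0.004,0,0,0,1],[0,0,0.004,0,0,0,1]]'
```

```text
t: 9.15
ee_pos: [516.3, 93.3, 20.9]
orientation: [2.501, 1.902, -0.0]
ft_force: [-0.5, 0.8, -1.2]
width: 48.5
grasp_force: 30.0
t: 9.52
ee_pos: [516.4, 93.3, 20.3]
orientation: [2.501, 1.901, 0.0]
ft_force: [0.5, -0.2, -1.0]
width: 48.8
grasp_force: 30.0
t: 9.9
ee_pos: [516.4, 93.3, 19.8]
orientation: [2.501, 1.901, 0.0]
ft_force: [0.4, 0.1, 1.3]
width: 48.5
grasp_force: 30.0
```

Contact is felt at the predicted height (19.8 mm), so I open partly and check.

```bash
python3 -m inch '[[0,0,0,0,0,0,0.2],[0,0,0,0,0,0,-0.1],[0,0,0,0,0,0,-0.4],[0,0,0,0,0,0,-0.6],[0,0,0,0,0,0,-0.6],[0,0,-0.1,0,0,0,-0.6],[0,0,-0.25,0,0,0,-0.6],[0,0,-0.5,0,0,0,-0.6],[0,0,-0.6,0,0,0,-0.6]]'
python3 - <<'E'
from h import *
c0=np.array([520.6,108.4]);u=np.array([-.2666,-.9638])
o=ctrl.get_obs();I=shot('wrist','w6.png')
plan(np.r_[c0-120*u,100],74.54)
E
```

```text
t: 11.02
ee_pos: [517.6, 93.5, 112.3]
orientation: [2.499, 1.9, 0.005]
ft_force: [-0.6, 0.1, 0.2]
width: 70.4
grasp_force: 0.0
shift [ 0.8996 -0.0112  0.089 ] turn [ 0.0057 -0.0026 -0.0011] at [518.1  93.6 113.1] t 11.07 F [0.28 0.93 0.6 ] w 70.3 g 0.0
```

View pics/w6.png

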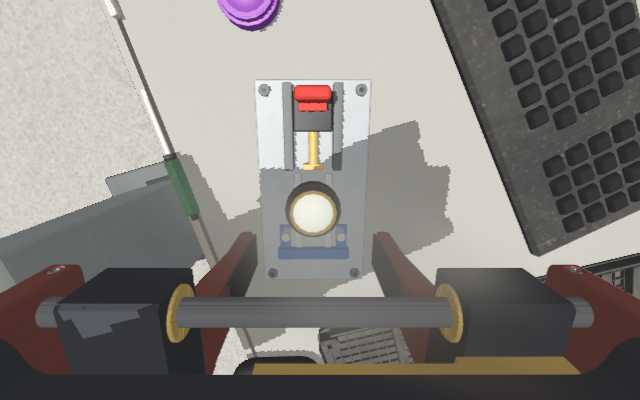

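The cell stands flat on the rails, centred at about (312,211), clear of nose and pins. Now close the fingers and go down behind the red tab.

```bash
python3 -m inch '[[0.3,-0.01,0,0,0,0,0.5],[0.6,-0.01,0,0,0,0,1],[0.846,-0.01,0,0,0,0,1],[0.846,-0.01,0.1,0,0,0,1],[0.846,-0.01,0.3,0,0,0,1],[0.846,-0.01,0.45,0,0,0,1],[0.846,-0.01,0.45,0,0,0,1],[0.846,-0.01,0.45,0,0,0,1]]'
cat >> h.py <<'E'
c0=np.array([520.6,108.4]);u=np.array([-.2666,-.9638]);v=np.array([-u[1],u[0]])
def feel(n=8):
    f=[];x=[]
    for i in range(n):
        o=ctrl.get_obs();f.append(o['ft_force']);x.append(o['ee_pos'])
        ctrl.get_image('wrist')
    f=np.array(f);x=np.array(x);p=x.mean(0)
    print('t',round(o['t'],2),'Fx',(f[:,:2]@u).mean().round(2),'sd',(f[:,:2]@u).std().round(2),'Fz',f[:,2].mean().round(2),'nest',((p[:2]-c0)@u).round(2),((p[:2]-c0)@v).round(2),'z',p[2].round(1))
E
python3 - <<'E'
from h import *
feel();plan(np.r_[c0-97*u,45],74.54)
E
```

```text
t: 12.08
ee_pos: [548.7, 215.4, 42.3]
orientation: [-2.501, -1.901, 0.001]
ft_force: [-0.2, 0.0, -0.3]
width: 0.7
grasp_force: 0.0
t 12.43 Fx 0.01 sd 0.62 Fz 0.13 nest -111.23 -1.07 z 42.9
shift [-0.0956  0.0085 -0.0154] turn [ 0.0008 -0.0006 -0.001 ] at [549.1 216.1  42.7] t 12.47 F [-0.35  0.62 -0.4 ] w 0.3 g 0.0
```

```bash
python3 -m inch '[[-0.02,0.007,-0.01,0,0,0,1],[-0.04,0.007,-0.01,0,0,0,1],[-0.06,0.007,-0.01,0,0,0,1],[-0.07,0.007,-0.01,0,0,0,1],[-0.08,0.007,-0.01,0,0,0,1],[-0.09,0.007,-0.01,0,0,0,1],[-0.1,0.007,-0.01,0,0,0,1],[-0.1,0.007,-0.01,0,0,0,1]]'; python3 -c "
from h import *
feel(4)"
python3 -m inch '[[-0.006,0,0,0,0,0,1],[-0.012,0,0,0,0,0,1],[-0.018,0,0,0,0,0,1],[-0.024,0,0,0,0,0,1],[-0.03,0,0,0,0,0,1],[-0.036,0,0,0,0,0,1]]'; python3 -c "
from h import *
feel(4)"
```

```text
t: 13.48
ee_pos: [545.8, 201.2, 43.7]
orientation: [-2.501, -1.901, 0.0]
ft_force: [0.7, 0.3, 0.3]
width: 0.6
grasp_force: 0.0
t 13.62 Fx 0.22 sd 0.56 Fz 0.12 nest -96.19 -0.42 z 43.7
t: 14.42
ee_pos: [544.8, 197.3, 43.8]
orientation: [-2.501, -1.901, -0.003]
ft_force: [0.4, 7.2, -1.2]
width: 0.5
grasp_force: 3.6
t 14.57 Fx -6.83 sd 0.48 Fz -1.94 nest -92.03 -0.36 z 43.8
```

Contact with the tab, drag about 7 N. I push on slowly, well short of home.

```bash
python3 -m inch '[[-0.008,0,0,0,0,0,1],[-0.016,0,0,0,0,0,1],[-0.024,0,0,0,0,0,1],[-0.032,0,0,0,0,0,1],[-0.04,0,0,0,0,0,1],[-0.048,0,0,0,0,0,1],[-0.056,0,0,0,0,0,1],[-0.064,0,0,0,0,0,1],[-0.072,0,0,0,0,0,1],[-0.08,0,0,0,0,0,1]]'; python3 -c "
from h import *
feel(5);shot('wrist','w7.png')"
```

```text
t: 15.88
ee_pos: [541.7, 185.7, 43.8]
orientation: [-2.501, -1.901, -0.003]
ft_force: [-0.6, 7.1, -2.5]
width: 0.3
grasp_force: 3.8
t 16.07 Fx -6.79 sd 0.18 Fz -2.41 nest -80.04 -0.34 z 43.8
```

View pics/w7.png

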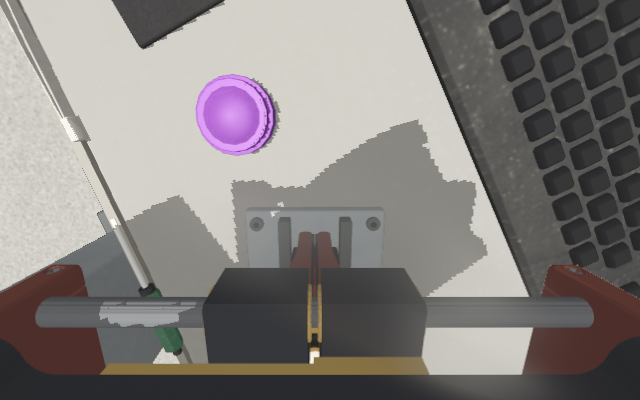

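The wrist view shows only the fingers behind the tab (the nose is hidden), so I go by force. Drag is a steady 6.8 N, with about 10 mm to go.

```bash
python3 -m inch '[[-0.006,0,0,0,0,0,1],[-0.012,0,0,0,0,0,1],[-0.018,0,0,0,0,0,1],[-0.024,0,0,0,0,0,1],[-0.03,0,0,0,0,0,1],[-0.036,0,0,0,0,0,1]]'; python3 -c "
from h import *
feel(3)"
python3 -m inch '[[-0.003,0,0,0,0,0,1],[-0.006,0,0,0,0,0,1]]'; python3 -c "
from h import *
feel(3);shot('side','s8.png')"
```

```text
t: 16.92
ee_pos: [540.2, 180.5, 43.8]
orientation: [-2.501, -1.901, -0.003]
ft_force: [0.5, 8.1, -2.5]
width: 0.2
grasp_force: 3.7
t 17.02 Fx -7.05 sd 0.87 Fz -2.33 nest -74.66 -0.32 z 43.8
t: 17.32
ee_pos: [540.0, 179.6, 43.8]
orientation: [-2.501, -1.901, -0.003]
ft_force: [0.2, 7.1, -3.1]
width: 0.6
grasp_force: 3.7
t 17.43 Fx -7.12 sd 0.27 Fz -2.52 nest -73.79 -0.33 z 43.8
```

Now ~0.4 mm steps with a force reading after each; stop at about 12 N.

```bash
python3 -m inch '[[-0.003,0,0,0,0,0,1],[-0.006,0,0,0,0,0,1],[-0.006,0,0,0,0,0,1]]' | grep ft; python3 -c "
from h import *
feel(3)"; python3 -m inch '[[-0.003,0,0,0,0,0,1],[-0.006,0,0,0,0,0,1],[-0.006,0,0,0,0,0,1]]'| grep ft; python3 -c "
from h import *
feel(3)"
```

```text
ft_force: [0.5, 7.5, -2.8]
t 18.0 Fx -7.41 sd 0.43 Fz -2.22 nest -72.89 -0.33 z 43.8
ft_force: [0.5, 7.9, -2.0]
t 18.52 Fx -7.75 sd 0.27 Fz -2.24 nest -72.15 -0.32 z 43.8
```

```bash
python3 -m inch '[[-0.003,0,0,0,0,0,1],[-0.005,0,0,0,0,0,1],[-0.005,0,0,0,0,0,1]]' | grep ft; python3 -c "
from h import *
feel(3)"
```

```text
ft_force: [0.5, 10.0, -3.6]
t 19.05 Fx -9.9 sd 0.08 Fz -2.97 nest -71.76 -0.3 z 43.8
```

```bash
python3 -m inch '[[-0.002,0,0,0,0,0,1],[-0.004,0,0,0,0,0,1],[-0.005,0,0,0,0,0,1],[-0.005,0,0,0,0,0,1]]' | grep ft; python3 -c "
from h import *
feel(5)"
```

```text
ft_force: [0.5, 12.0, -4.3]
t 19.8 Fx -11.74 sd 0.21 Fz -3.51 nest -71.38 -0.27 z 43.9
```

Nose force is about 4.9 N and pins about 3.3 N each, on target. I back straight off and go up.

```bash
python3 -m inch '[[0.01,0,0,0,0,0,1],[0.03,0,0,0,0,0,1],[0.08,0,0,0,0,0,1],[0.2,0,0,0,0,0,1],[0.2,0,-0.3,0,0,0,1],[0.2,0,-0.6,0,0,0,1],[0.2,0,-0.8,0,0,0,1]]'; python3 -m inch '[[-0.4,0,0,0,0,0,1],[-0.8,0,0,0,0,0,1],[-1,0,0,0,0,0,1],[-1,0,0,0,0,0,1],[-1,0,0,0,0,0,1]]'; python3 -c "
from h import *
shot('wrist','w9.png');plan((0,0,0),74.54)
I=cv2.imread('pics/w9.png');cv2.imwrite('pics/w9c.png',cv2.resize(I[50:300,200:450],None,fx=2.3,fy=2.3))"
```

```text
t: 20.72
ee_pos: [547.6, 205.4, 166.0]
orientation: [2.5, 1.902, 0.004]
ft_force: [-0.5, -0.3, 0.4]
width: 0.2
grasp_force: 0.0
t: 21.35
ee_pos: [507.4, 60.6, 164.0]
orientation: [2.5, 1.901, 0.001]
ft_force: [0.2, -0.3, 0.9]
width: 0.3
grasp_force: 0.0
shift [-1.2925 -3.1525  1.09  ] turn [ 0.0008 -0.0006  0.0001] at [507.3  60.8 163.9] t 21.4 F [-0.06  0.78  0.06] w 0.1 g 0.0
```

View pics/w9c.png

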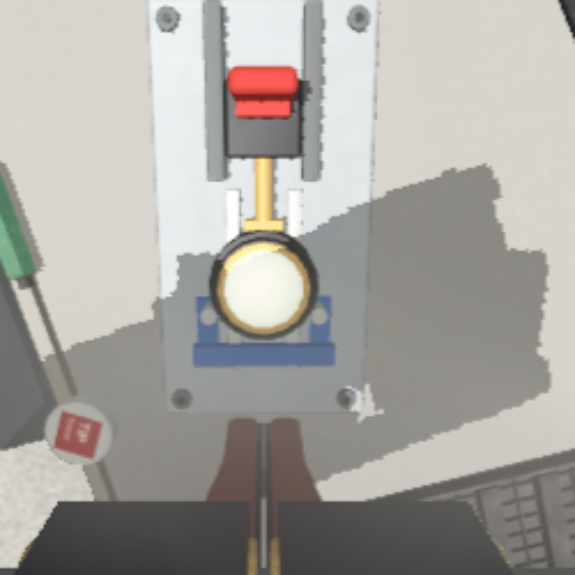

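In the crop the cell sits centred at (263,285), touching both pins at (209,314) and (320,314), with the nose pressed on its rear rim at (263,226). The arm is clear, so I hand in.

```bash
python3 -c "
from h import *
print(ctrl.close_job())"
```

```text
the job is handed in; nothing more can be done
None
```

I handed the job in at about 21 s: the cell is on the rails, clamped against both pins by the nose at an estimated 5 N (about 3.3 N per pin, from the wrist force), with the arm clear and the bystanders not touched; no verdict came back.

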